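Slide the short ruler off the riser and put it in the tray

TASK

Tidy the short ruler away: it lies too flat to be picked up, so slide it along the riser until its end sticks well out over the riser's edge nearest the tray, take hold of it by that end and lift it off. Then lay it flat inside the tray and let go. Leave the long ruler where it lies.

Things in the scene. Friction and masses are not known exactly. Their poses are not given: they have to be found in the camera images.
- short_ruler_center (a point): The shorter of two flat aluminium rulers lying on the riser: 150 mm long (its own y), 36 mm wide (x), 4 mm thick (z), about 40 to 85 g, slides freely. The point is its centre, half-way up its thickness. Its +y end is the one nearest the tray. The two rulers lie roughly side by side, about 120 mm apart, along the riser; either may be the one nearer the robot. A blue binder clip, 20 mm high, lies between them.
- long_ruler_center (a point): The longer aluminium ruler, 230 mm by 36 mm by 4 mm, on the riser beside the short one; to be left alone. The point is its centre, y along its length.
- riser_edge (a point): Middle of the top edge of the low bamboo riser (a small shelf standing on the desk, fixed, 240 mm in its x by 300 mm in its y by 70 mm high) on its side nearest the tray. The point lies at the height of the top face; +y points out over the edge towards the tray, x runs along the edge. The top face reaches 300 mm back from here to -y and 120 mm to either side in x.
- tray: Open grey stationery tray standing empty on the desk, fixed, 170 mm (x) by 250 mm (y) outside, 30 mm high, walls and floor 5 mm thick, its long side along y. Origin: centre of its underside.
Not all that is in view belongs to the job. What is shaped like the part that bears short_ruler_center but black or green is not meant.

How it is judged:
By the outcome, as a careful person would: the job done as asked, in the order asked, and still so for the second after the job is handed in, with the robot touching nothing.
It also fails if it takes over 51 s, if anything falls off the work surface, if the arm or the gripper's body presses on something with over 40 N, if the wrist force passes 120 N, or if a joint passes its speed limit or range.

ROBOT

A 6-joint arm with a two-finger parallel gripper is mounted at the origin on the work surface. World frame = base frame: x ahead of the robot, y to its left, z up, the work surface at z = 0. Lengths are in mm, angles in rad, forces in N, time in s.
With the tool pointing down it reaches from about 350 to 850 mm from the base axis. Payload 8.1 kg.
Tool frame: the origin (TCP) lies midway between the tips of the shut fingers; the grasp point (between the pads) lies arm.grasp_offset behind it (arm.grasp_offset is the distance from the TCP to the grasp point, in mm); z points along the fingers, y is the direction in which the jaws open and shut (so a half turn about z gives the same grasp; the last joint's range is limited). The gripper opens to 93 mm and grips with 3 to 60 N. Pads are 15 mm wide; open, the fingers measure 128 mm over their backs; the gripper's body (75 mm by 188 mm) begins 65 mm behind the grasp point.
Start: joints at [-1.412, 0.13, 1.488, -0, 1.523, -0.085], TCP at [144.855, -582.256, 218.635] pointing down, gripper open.
Joint ranges: [-2.96, 2.96], [-0.89, 2.26], [0.02, 2.5], [-1.34, 4.48], [0, 2.73], [-2.66, 2.66]. Speed limits (rad/s): [2.39, 2.39, 2.79, 3.14, 3.14, 3.14].

INTERFACE

Orientations are given as a unit quaternion [w, x, y, z].
In Python, from plant import telemetry, vision, job_done, arm gives the robot as it stands.
- The arm moves only by the tool drive_tool, never from a script. Its argument "motion" is a list of rows, each an object with "rot": the turn, a rotation vector about the tool's x, y, z in rad, a list of three; "delta_pos": the shift along the tool's x, y, z in m, a list of three; "gripper": the closure in counts, from 0 (fully open) to 255 (shut). A call has 1 to 5 rows; each row shifts and turns the commanded pose from where the row before left it, along the tool's axes as they then stand; what a row does not reach is not made up. A row lasts 1/10 s, in which the tool goes at most 50 mm and 8.59 degrees, less where a joint would pass 70% of its speed; a pose out of reach is approached as far as the arm can. A call is refused whole if a number of a shift passes 0.05 or a number of a turn 0.15, either way. A call with a gripper value outside its range is refused whole. The fingers move at their own pace and stop on an object; "force" is the grip in N (left out, the last holds). Time passes only in rows, so rows that do not move let the fingers close. It gives the time, the measured TCP pose, the force and the opening at its end, in the units of the state.
- telemetry.get_obs(): the state, without advancing time (a new reading comes with each control period).
- vision.grab_frame(name): name is "scene" or "top" or "wrist"; returns a dict with "color" (400x640x3 uint8, red, green, blue), "vertical_fov" (degrees; the focal length in pixels is half the picture's height over the tangent of half this angle, whatever the lens; pixels are square), "cx", "cy" (the principal point, pixels), "k1" (the pictures are not rectified: a ray, as slopes to the right and down, at radius r is drawn at 1 + k1 r^2 times it, then the intrinsics apply), "eye" and "orientation" of the camera in the world; the wrist camera has in their place "hand_eye" (4x4, takes a point from camera to tool coordinates, whose origin is the TCP and whose axes are the flange's). Camera axes: x right, y down, z forward; pixel columns grow to the right and rows downward; lengths in mm; the calibration is good to about 2 mm. A picture is of the moment at which its call begins: read the wrist's pose just before it. There is no depth.
- job_done(): hands the job in, once; it reports no verdict.
Trained networks look in a picture, given as the dict that the camera call returned (one of the last four; its "shot" number tells which), for a name from the list of things; names that differ only in an ending like _2 or _b are one class to them, and where a whole thing is asked for, a point or a joint stands for the part that bears it (a point fixed in the world has none). Each returns a list of dicts, best first, with "p" (0 to 1); they miss things now and then, are a little off and sometimes report something else, mostly with a low value. They report only what shows in the picture. A call takes as long as a camera call. They do not tell look-alikes from the thing itself.
- vision.recognise(picture, target): "rect" ([left, top, width, height] as shares, 0 to 1, of the picture: columns of its width, rows of its height, round what is visible of it).
- vision.masks_of(picture, target): "mask" (400x640 bool, what is visible of it) and "rect" ([left, top, width, height] as shares, 0 to 1, of the picture: columns of its width, rows of its height, round what is visible of it).
- vision.tip_of(picture, target): "centre" ([column, row] as shares, 0 to 1, of the picture: columns of its width, rows of its height: a listed point, or the origin of a listed thing).
The state is a dict: "t": time; "joint_pos": joint angles; "joint_velocities": joint speeds; "joint_efforts": joint torques, N m; "position": TCP position; "tcp_rot": TCP orientation; "ft_force": force on the tool from outside, world axes, zero at the start; "ft_torque": the same for the moment, N m; "width": opening from 0.0 (shut) to 1.0 (fully open).
Only numpy, scipy, OpenCV 4.12 (cv2) and the standard library are available. Lean on these libraries where they do the work, as an engineer would, in place of code of your own. Each camera call takes 0.05 s, during which the arm holds its last target.

## Working session

There is one attempt and no reset: what is moved stays moved. The work goes in short steps, Python scripts to look and compute and a tool call to move; the robot and the scene stay as the last step left them, time stands still between calls to the robot, and variables do not carry over. Pictures are saved under pics/ and viewed, and the job is handed in when it is done.

Besides the shell and the picture viewer there is one more tool, called after "Emit:" in YAML: its name, and indented under it one key for each argument. drive_tool: Moves the arm, as the interface text tells. Its arguments: {"type":"object","properties":{"motion":{"type":"array","items":{"type":"object","properties":{"rot":{"type":"array","items":{"type":"number"}},"delta_pos":{"type":"array","items":{"type":"number"}},"gripper":{"type":"number"}}}},"force":{"type":"number"}},"required":["motion"]}

```bash
ls; mkdir -p pics
python3 - <<'E'
from plant import telemetry, vision, arm
import cv2
print(telemetry.get_obs()); print([a for a in dir(arm) if a[0]!='_'], arm.grasp_offset)
for n in ("scene","top"):
    f=vision.grab_frame(n); print(n,{k:v for k,v in f.items() if k!='color'})
    cv2.imwrite(f"pics/{n}0.png",f['color'][:,:,::-1])
    for t in ("short_ruler_center","long_ruler_center","riser_edge","tray"):
        print(t,[(round(d['p'],2),[round(d['centre'][0]*640,1),round(d['centre'][1]*400,1)]) for d in vision.tip_of(f,t)], [(round(d['p'],2),[round(x*s) for x,s in zip(d['rect'],(640,400,640,400))]) for d in vision.recognise(f,t)] )
E
```

```text
pics
{'t': 0.0, 'joint_pos': array([-1.41242384e+00,  1.31168780e-01,  1.48929158e+00,  9.85448283e-06,
        1.52302554e+00, -8.53983078e-02]), 'joint_velocities': array([ 3.54700559e-04, -7.27828667e-04,  1.42375715e-05,  2.32006117e-04,
       -9.48138384e-06, -1.47006248e-04]), 'joint_efforts': array([-1.27796618e-03, -5.59857130e+01, -4.91752195e+01,  7.68499472e-02,
        3.57962621e-02, -1.35132364e-04]), 'position': array([ 144.75134782, -581.67121589,  217.57617022]), 'tcp_rot': array([-9.46171742e-04,  9.92580751e-01,  1.21583541e-01, -2.96137094e-05]), 'ft_force': array([0.15906537, 0.74920907, 0.31072483]), 'ft_torque': array([-0.04362167,  0.0198613 ,  0.01685601]), 'width': 1.0042366866052665}
['MotionError', 'grasp_offset'] 18.8
scene {'vertical_fov': 56.88565133802396, 'cx': 315.7803238321403, 'cy': 198.09947147020026, 'k1': -0.06865501991242984, 'eye': array([ 995.53566354, -141.35862019,  844.88995205]), 'orientation': array([-0.23420327,  0.7229223 ,  0.61662869, -0.20567263]), 'shot': 1}
short_ruler_center [(0.96, [279.0, 207.8]), (0.85, [243.9, 176.0]), (0.84
[... 295 characters left out ...]
tray [(0.96, [453.1, 221.3])] [(0.69, [401, 188, 110, 67])]
top {'vertical_fov': 46.49252184577229, 'cx': 317.21440736733194, 'cy': 197.97002811453504, 'k1': -0.025867986634373834, 'eye': array([ 382.12880454,  -97.89289705, 1486.16579447]), 'orientation': array([-0.01793597,  0.71470713, -0.69898389,  0.01713285]), 'shot': 2}
short_ruler_center [(0.95, [337.4, 197.2]), (0.79, [362.5, 253.8]), (0.58, [439.3, 255.7])] [(0.89, [342, 238, 40, 36]), (0.8, [308, 191, 57, 12]), (0.77, [430, 234, 16, 51])]
long_ruler_center [(0.72, [336.4, 157.9])] [(0.79, [299, 151, 71, 13])]
riser_edge [(0.8, [283.2, 174.7])] [(0.62, [282, 137, 100, 81])]
tray [(0.85, [197.4, 173.2])] [(0.82, [152, 144, 89, 59])]
```

```bash
cat > h.py <<'E'
import numpy as np, cv2
from scipy.spatial.transform import Rotation as R
def K(f):
    fl=200/np.tan(np.radians(f['vertical_fov'])/2)
    return np.array([[fl,0,f['cx']],[0,fl,f['cy']],[0,0,1]])
def D(f): return np.array([f['k1'],0,0,0,0],float)
def Rq(q): return R.from_quat([q[1],q[2],q[3],q[0]]).as_matrix()
def pose(f,obs=None):
    if 'eye' in f: return Rq(f['orientation']),np.array(f['eye'])
    H=np.array(f['hand_eye']); A=Rq(obs['tcp_rot'])
    return A@H[:3,:3], A@H[:3,3]+obs['position']
def ray(f,uv,obs=None):
    p=cv2.undistortPoints(np.array(uv,float).reshape(-1,1,2),K(f),D(f)).reshape(-1,2)
    M,e=pose(f,obs); d=np.c_[p,np.ones(len(p))]@M.T
    return e,d
def atz(f,uv,z,obs=None):
    e,d=ray(f,uv,obs); return e+d*((z-e[2])/d[:,2])[:,None]
def tri(obsv):  # list of (e,d)
    A=np.zeros((3,3));b=np.zeros(3)
    for e,d in obsv:
        d=d/np.linalg.norm(d);P=np.eye(3)-np.outer(d,d);A+=P;b+=P@e
    x=np.linalg.solve(A,b)
    return x,[np.linalg.norm((np.eye(3)-np.outer(d,d)/(d@d))@(x-e)) for e,d in obsv]
def proj(f,X,obs=None):
    M,e=pose(f,obs); rv,_=cv2.Rodrigues(M.T); 
    return cv2.projectPoints(np.array(X,float).reshape(-1,3),rv,-M.T@e,K(f),D(f))[0].reshape(-1,2)
E
python3 - <<'E'
import cv2,numpy as np
a=cv2.imread('pics/scene0.png');b=cv2.imread('pics/top0.png')
cv2.imwrite('pics/s0z.png',cv2.resize(a[150:320,130:530],None,fx=2,fy=2,interpolation=3))
cv2.imwrite('pics/t0z.png',cv2.resize(b[110:310,130:460],None,fx=2.4,fy=2.4,interpolation=3))
E
```

```text
(no output)
```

View pics/s0z.png

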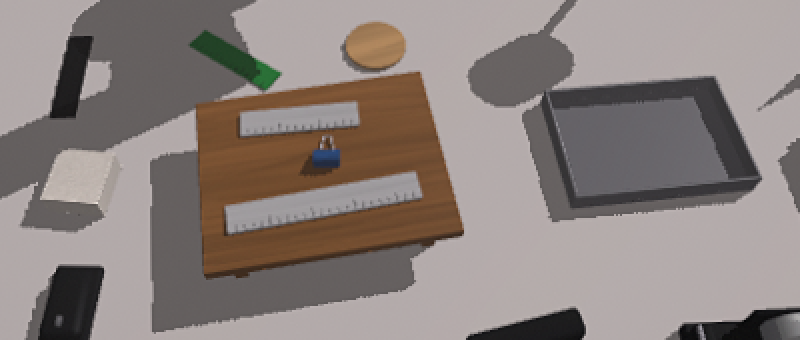

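View pics/t0z.png

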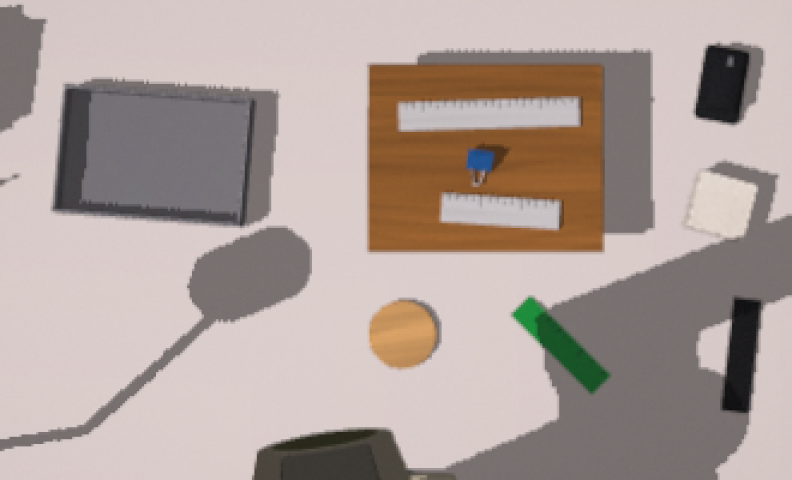

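View pics/top0.png

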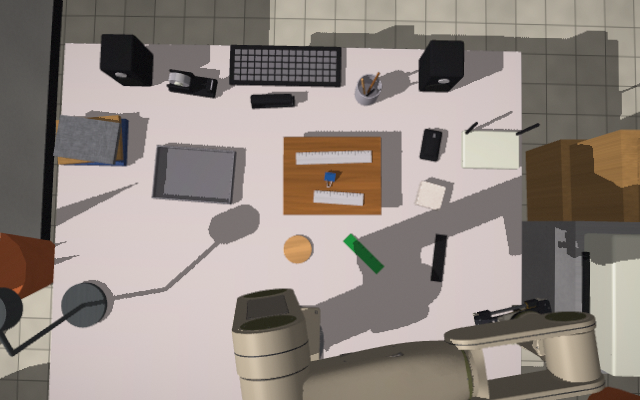

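View pics/scene0.png

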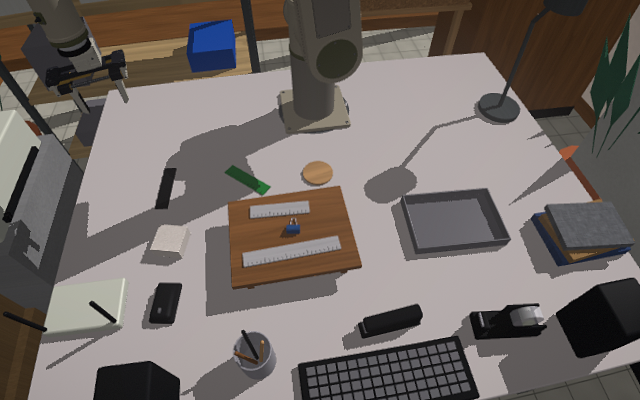

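Run:
```python
from plant import telemetry, vision
from h import *
S=vision.grab_frame('scene');T=vision.grab_frame('top')
names=("short_ruler_center","long_ruler_center","riser_edge","tray")
img=T['color']
pix={}
for t in names[:3]:
    pass
P={'short':((279,207.8),(337.4,197.2)),'long':((287.8,249),(336.4,157.9)),'edge':((353.8,223.6),(283.2,174.7)),'tray':((453.1,221.3),(197.4,173.2))}
for k,(s,t) in P.items():
    es,ds=ray(S,s);et,dt=ray(T,t); print(k,tri([(es,ds[0]),(et,dt[0])]))
def corners(F,box,z,thr):
    pass
for t,z in (("short_ruler_center",74),("long_ruler_center",74),("riser_edge",70),("tray",30)):
    for n,F in (('S',S),('T',T)):
        for d in vision.masks_of(F,t):
            m=d['mask'].astype(np.uint8)
            c=max(cv2.findContours(m,0,2)[0],key=cv2.contourArea).reshape(-1,2)
            W=atz(F,c,z)[:,:2].astype(np.float32)
            (cx,cy),wh,a=cv2.minAreaRect(W)
            print(t,n,round(d['p'],2),np.round([cx,cy,*wh,a],1), c.mean(0).round())
            
# manual corners from top crop: px=130+u/2.4, 110+v/2.4
for name,z,cs in (('short',74,[(441,193),(562,201),(559,230),(441,221)]),('long',74,[(397,102),(579,97),(581,125),(399,131)]),('riser',70,[(368,64),(602,66),(604,251),(368,250)]),('trayrim',30,[(65,85),(255,97),(244,226),(53,211)])):
    uv=np.array(cs)/2.4+[130,110]
    W=atz(T,uv,z); print(name,W[:,:2].round(0).tolist(),W.mean(0).round(1))
for name,z,cs in (('short',74,[(239,113),(357,101),(360,126),(240,137)]),('long',74,[(225,208),(416,172),(422,197),(227,235)]),('riser',70,[(196,103),(419,72),(463,235),(204,276)]),('trayrim',30,[(545,93),(715,77),(760,179),(575,207)])):
    uv=np.array(cs)/2+[130,150]
    W=atz(S,uv,z); print(name,W[:,:2].round(0).tolist(),W.mean(0).round(1))
```

```text
short (array([ 455.48773958, -156.75346935,   81.93520698]), [np.float64(0.337961794452558), np.float64(0.33796179445245056)])
long (array([ 574.95637543, -149.61570388,   80.97222136]), [np.float64(1.4152441509829503), np.float64(1.4152441509829654)])
edge (array([522.54355179,  15.8106476 ,  68.11833946]), [np.float64(5.8265242997315205), np.float64(5.82652429973154)])
tray (array([527.27709316, 291.50304706,  16.72752549]), [np.float64(5.09477598463495), np.float64(5.094775984634913)])
short_ruler_center S 0.86 [ 342.6 -234.8  137.3   35.5   46.3] [248. 180.]
short_ruler_center S 0.75 [ 454.7 -156.5  149.6   40.9   86. ] [282. 210.]
short_ruler_center S 0.7 [ 334.4 -454.1   38.2  141.5   84.6] [165. 189.]
short_ruler_center T 0.88 [ 288.2 -238.2  142.7   34.2   46.3] [360. 251.]
short_ruler_center T 0.85 [ 280.5 -464.4   35.3  142.5   84.9] [438. 255.]
short_ruler_center T 0.72 [ 456.3 -159.4  149.5   36.8   87.5] [340. 197.]
short_ruler_center T 0.37 [ 578.  -142.8   39.8  229.5    3.2] [335. 158.]
long_ruler_center S 0.63 [ 576.7 -140.5   39.5  226.8    2.4] [289. 251.]
long_rul
[... 503 characters left out ...]
35.0], [439.0, -85.0]] [ 453.5 -160.6   74. ]
long [[590.0, -26.0], [601.0, -257.0], [565.0, -260.0], [553.0, -29.0]] [ 577.3 -143.2   74. ]
riser [[638.0, 13.0], [642.0, -286.0], [406.0, -293.0], [401.0, 6.0]] [ 521.9 -140.    70. ]
trayrim [[609.0, 414.0], [599.0, 163.0], [429.0, 172.0], [443.0, 423.0]] [520.  293.1  30. ]
short [[434.0, -232.0], [439.0, -80.0], [478.0, -82.0], [471.0, -232.0]] [ 455.5 -156.3   74. ]
long [[568.0, -255.0], [555.0, -25.0], [590.0, -24.0], [603.0, -254.0]] [ 579.  -139.5   74. ]
riser [[406.0, -287.0], [402.0, 9.0], [644.0, 13.0], [647.0, -282.0]] [ 524.8 -136.8   70. ]
trayrim [[436.0, 181.0], [448.0, 428.0], [613.0, 416.0], [611.0, 167.0]] [527. 298.  30.]
```

Candidates (top view px): the silver short ruler on the riser (337,197) is the wanted one. Not wanted are the green ruler (363,254), the black ruler (439,257) and the long ruler (336,158). In the 2.4x crop the piece at (337,197) is silver with graduations, lies on the riser and measures about 150 x 37 mm. Next I'll turn the tool so that its x lies along the ruler.

Emit:
drive_tool:
  motion:
    - {"rot": [0,0,-0.145],"delta_pos": [0,0,0],"gripper": 0}
    - {"rot": [0,0,-0.145],"delta_pos": [0,0,0],"gripper": 0}
    - {"rot": [0,0,-0.145],"delta_pos": [0,0,0],"gripper": 0}
    - {"rot": [0,0,-0.145],"delta_pos": [0,0,0],"gripper": 0}
    - {"rot": [0,0,-0.145],"delta_pos": [0,0,0],"gripper": 0}

```text
t: 1.9
position: [144.9, -582.3, 218.7]
tcp_rot: [0.0, 0.884, 0.468, -0.0]
ft_force: [-0.7, -1.4, -0.4]
width: 1.001
```

Emit:
drive_tool:
  motion:
    - {"rot": [0,0,-0.145],"delta_pos": [0,0,0],"gripper": 0}
    - {"rot": [0,0,-0.145],"delta_pos": [0,0,0],"gripper": 0}
    - {"rot": [0,0,-0.145],"delta_pos": [0,0,0],"gripper": 0}
    - {"rot": [0,0,-0.122],"delta_pos": [0,0,0],"gripper": 0}
    - {"rot": [0,0,0],"delta_pos": [0,0,0],"gripper": 0}

```text
t: 2.4
position: [144.9, -582.3, 218.7]
tcp_rot: [0.0, 0.722, 0.692, -0.0]
ft_force: [0.4, 0.2, -1.2]
width: 1.003
```

Emit:
drive_tool:
  motion:
    - {"rot": [0,0,0],"delta_pos": [0.034,0.029,0],"gripper": 222}
    - {"rot": [0,0,0],"delta_pos": [0.034,0.029,0],"gripper": 222}
    - {"rot": [0,0,0],"delta_pos": [0.034,0.029,0],"gripper": 222}
    - {"rot": [0,0,0],"delta_pos": [0.034,0.029,0],"gripper": 222}
    - {"rot": [0,0,0],"delta_pos": [0.034,0.029,0],"gripper": 222}
  force: 10

```text
t: 2.9
position: [298.3, -417.6, 218.8]
tcp_rot: [0.0, 0.724, 0.689, -0.0]
ft_force: [0.5, -0.3, -0.3]
width: 0.615
```

Emit:
drive_tool:
  motion:
    - {"rot": [0,0,0],"delta_pos": [0.034,0.029,0],"gripper": 222}
    - {"rot": [0,0,0],"delta_pos": [0.034,0.029,0],"gripper": 222}
    - {"rot": [0,0,0],"delta_pos": [0.034,0.029,0],"gripper": 222}
    - {"rot": [0,0,0],"delta_pos": [0.034,0.029,0],"gripper": 222}
    - {"rot": [0,0,0],"delta_pos": [0.034,0.029,0],"gripper": 222}

```text
t: 3.4
position: [450.9, -254.1, 219.0]
tcp_rot: [0.0, 0.724, 0.689, 0.0]
ft_force: [1.0, 0.3, 0.8]
width: 0.191
```

Run:
```python
from plant import telemetry, vision
from h import *
o=telemetry.get_obs();W=vision.grab_frame('wrist')
print(o['t'],o['position'],o['tcp_rot'],o['ft_force'],o['width'],o['joint_pos'].round(2))
print(W['hand_eye'],W['vertical_fov'])
img=W['color'].copy()
cv2.imwrite('pics/w1.png',img[:,:,::-1])
for t in ("short_ruler_center","long_ruler_center"):
    print(t,[(round(d['p'],2),[round(d['centre'][0]*640,1),round(d['centre'][1]*400,1)]) for d in vision.tip_of(W,t)])
print(proj(W,[[455,-158,72],[433,-234,74],[469,-235,74],[439,-82,74],[476,-83,74],[522,10,70]],o).round())
```

```text
3.4 [ 450.94258462 -254.14879801  218.96088162] [3.84286221e-04 7.24335979e-01 6.89447052e-01 6.63620724e-05] [1.00500288 0.34029177 0.84580965] 0.19149873378981283 [-0.61 -0.09  1.72 -0.    1.52 -0.56]
[[ 7.15962451e-04 -9.53014812e-01 -3.02922854e-01  8.56182570e+01]
 [ 9.99999541e-01  4.89659863e-04  8.23011591e-04  1.03018476e-01]
 [-6.36013073e-04 -3.02923305e-01  9.53014726e-01 -1.65690905e+02]
 [ 0.00000000e+00  0.00000000e+00  0.00000000e+00  1.00000000e+00]] 62.6430849694785
short_ruler_center [(0.62, [175.5, 172.3]), (0.58, [313.2, 84.7])]
long_ruler_center [(0.7, [454.2, 60.1])]
[[ 315.   89.]
 [ 296.  174.]
 [ 334.  173.]
 [ 291.   -9.]
 [ 336.  -10.]
 [ 395. -159.]]
```

View pics/w1.png

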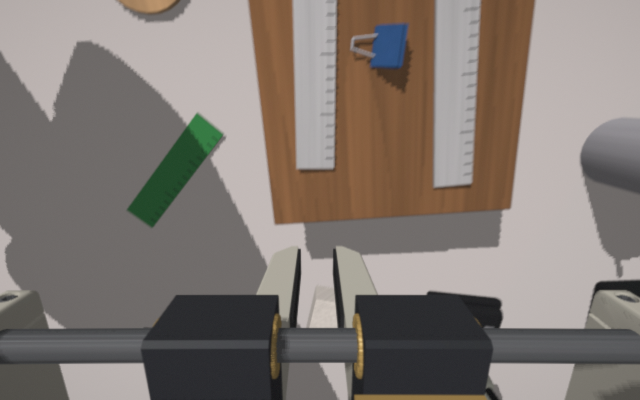

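The crop shows the silver ruler's rear end at px (297,170)-(335,168), with the clip at (390,47) and the long ruler at (455,90). I'll descend and take a second wrist view.

Emit:
drive_tool:
  motion:
    - {"rot": [0,0,0],"delta_pos": [0,0,0.04],"gripper": 222}
    - {"rot": [0,0,0],"delta_pos": [0,0,0.04],"gripper": 222}
    - {"rot": [0,0,0],"delta_pos": [0,0,0.03],"gripper": 222}
    - {"rot": [0,0,0],"delta_pos": [0,0,0.015],"gripper": 222}
    - {"rot": [0,0,0],"delta_pos": [0,0,0],"gripper": 222}

```text
t: 4.05
position: [447.8, -255.4, 91.4]
tcp_rot: [-0.002, 0.724, 0.69, -0.001]
ft_force: [-0.5, 1.3, 0.1]
width: 0.132
```

Run:
```python
from plant import telemetry, vision
from h import *
o=telemetry.get_obs();W=vision.grab_frame('wrist')
print(o['t'],o['position'],o['tcp_rot'],o['ft_force'],o['width'])
cv2.imwrite('pics/w2.png',W['color'][:,:,::-1])
print(proj(W,[[455,-158,72],[433,-231,74],[469,-231,74],[439,-82,74],[476,-83,74]],o).round())
```

```text
4.05 [ 447.79681281 -255.42951034   91.40275713] [-2.16903045e-03  7.23721492e-01  6.90088539e-01 -5.52064343e-04] [-0.48301551  1.27599161  0.06150395] 0.13216421953391472
[[ 321.   77.]
 [ 289.  212.]
 [ 350.  209.]
 [ 278. -104.]
 [ 361. -106.]]
```

View pics/w2.png

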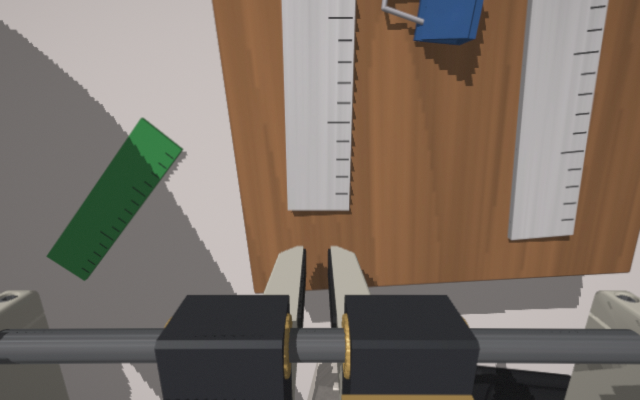

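Run:
```python
from plant import telemetry, vision
from h import *
o=telemetry.get_obs();W=vision.grab_frame('wrist');print(o['position'])
o1=dict(position=np.array([450.94,-254.15,218.96]),tcp_rot=[0,.72434,.68945,0])
for a,b in (((297,170),(288,211.5)),((335,168.5),(350,210))):
    e1,d1=ray(W,a,o1);e2,d2=ray(W,b,o); print(tri([(e1,d1[0]),(e2,d2[0])]), atz(W,b,74,o), atz(W,[(283,0),(356,0)],74,o))
print('riser back',atz(W,[(252,291),(640,275)],70,o))
```

```text
[ 449.11649489 -256.11286216   93.52826866]
(array([ 434.82776362, -227.48823866,   87.47134373]), [np.float64(0.1498068148819648), np.float64(0.1498068148820774)]) [[ 433.5238711  -231.98556833   74.        ]] [[ 439.0745678  -122.4795928    74.        ]
 [ 474.9139003  -124.14852667   74.        ]]
(array([ 469.15717157, -227.36701297,   89.81600236]), [np.float64(0.26083057946875693), np.float64(0.2608305794686028)]) [[ 470.35303027 -232.74446221   74.        ]] [[ 439.0745678  -122.4795928    74.        ]
 [ 474.9139003  -124.14852667   74.        ]]
riser back [[ 405.47825526 -287.2034145    70.        ]
 [ 655.06581239 -286.38197369   70.        ]]
```

Emit:
drive_tool:
  motion:
    - {"rot": [0,0,0],"delta_pos": [0,0.002,0.01],"gripper": 222}
    - {"rot": [0,0,0],"delta_pos": [0,0,0.005],"gripper": 222}
    - {"rot": [0,0,0],"delta_pos": [0,0,0],"gripper": 222}

```text
t: 4.45
position: [451.7, -255.6, 78.3]
tcp_rot: [-0.0, 0.723, 0.691, -0.0]
ft_force: [-0.4, 0.5, -0.7]
width: 0.13
```

Emit:
drive_tool:
  motion:
    - {"rot": [0,0,0],"delta_pos": [0,0,0.003],"gripper": 222}
    - {"rot": [0,0,0],"delta_pos": [0,0,0],"gripper": 222}

```text
t: 4.65
position: [451.8, -255.6, 75.5]
tcp_rot: [-0.0, 0.723, 0.691, -0.0]
ft_force: [0.0, 0.3, 0.1]
width: 0.132
```

Emit:
drive_tool:
  motion:
    - {"rot": [0,0,0],"delta_pos": [0,0,0.002],"gripper": 222}
    - {"rot": [0,0,0],"delta_pos": [0,0,0],"gripper": 222}

```text
t: 4.85
position: [451.8, -255.7, 73.5]
tcp_rot: [-0.0, 0.723, 0.691, -0.0]
ft_force: [0.1, -0.3, 0.1]
width: 0.132
```

Emit:
drive_tool:
  motion:
    - {"rot": [0,0,0],"delta_pos": [0,0,0.001],"gripper": 222}
    - {"rot": [0,0,0],"delta_pos": [0,0,0],"gripper": 222}

```text
t: 5.05
position: [451.8, -255.7, 72.6]
tcp_rot: [-0.0, 0.723, 0.691, -0.0]
ft_force: [-0.7, -0.1, -0.6]
width: 0.126
```

Emit:
drive_tool:
  motion:
    - {"rot": [0,0,0],"delta_pos": [0,0,0.001],"gripper": 222}
    - {"rot": [0,0,0],"delta_pos": [0,0,0],"gripper": 222}

```text
t: 5.25
position: [451.8, -255.7, 71.5]
tcp_rot: [-0.0, 0.723, 0.691, -0.0]
ft_force: [-0.5, -0.0, -0.2]
width: 0.13
```

Emit:
drive_tool:
  motion:
    - {"rot": [0,0,0],"delta_pos": [0,0,0.001],"gripper": 222}
    - {"rot": [0,0,0],"delta_pos": [0,0,0],"gripper": 222}

```text
t: 5.45
position: [451.8, -255.7, 70.5]
tcp_rot: [-0.0, 0.723, 0.691, -0.0]
ft_force: [0.6, 0.9, -0.2]
width: 0.128
```

Emit:
drive_tool:
  motion:
    - {"rot": [0,0,0],"delta_pos": [0,0,0.0005],"gripper": 222}
    - {"rot": [0,0,0],"delta_pos": [0,0,0],"gripper": 222}

```text
t: 5.65
position: [451.9, -255.7, 70.3]
tcp_rot: [0.0, 0.723, 0.691, 0.0]
ft_force: [-1.0, 0.5, 2.1]
width: 0.129
```

Emit:
drive_tool:
  motion:
    - {"rot": [0,0,0],"delta_pos": [0,0,-0.001],"gripper": 222}
    - {"rot": [0,0,0],"delta_pos": [0.006,0,0],"gripper": 222}
    - {"rot": [0,0,0],"delta_pos": [0.006,0,0],"gripper": 222}
    - {"rot": [0,0,0],"delta_pos": [0.006,0,0],"gripper": 222}
    - {"rot": [0,0,0],"delta_pos": [0.006,0,0],"gripper": 222}

```text
t: 6.15
position: [452.9, -231.1, 71.1]
tcp_rot: [-0.0, 0.723, 0.691, -0.0]
ft_force: [0.3, -0.3, 0.2]
width: 0.126
```

Emit:
drive_tool:
  motion:
    - {"rot": [0,0,0],"delta_pos": [0.006,0,0],"gripper": 222}
    - {"rot": [0,0,0],"delta_pos": [0.006,0,0],"gripper": 222}
    - {"rot": [0,0,0],"delta_pos": [0.006,0,0],"gripper": 222}
    - {"rot": [0,0,0],"delta_pos": [0.006,0,0],"gripper": 222}
    - {"rot": [0,0,0],"delta_pos": [0,0,0],"gripper": 222}

```text
t: 6.65
position: [454.1, -207.0, 71.1]
tcp_rot: [-0.0, 0.723, 0.691, 0.0]
ft_force: [-0.5, -0.1, 0.4]
width: 0.131
```

Run:
```python
from plant import telemetry, vision
from h import *
o=telemetry.get_obs();W=vision.grab_frame('wrist')
print(o['t'],o['position'],o['ft_force'])
cv2.imwrite('pics/w3.png',W['color'][:,:,::-1])
```

```text
6.65 [ 454.06201217 -206.9725969    71.11411577] [-0.53181627 -0.1471822   0.37942583]
```

View pics/w3.png

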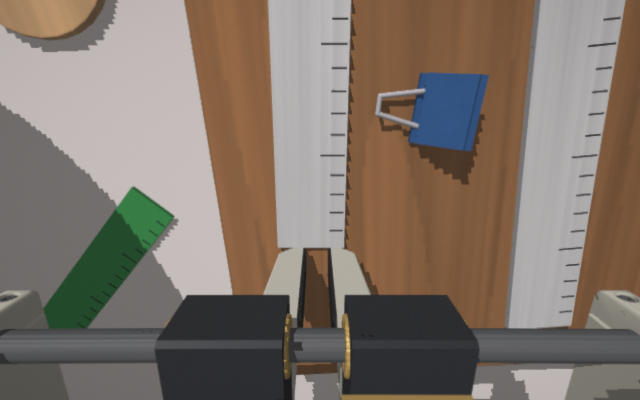

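Emit:
drive_tool:
  motion:
    - {"rot": [0,0,0],"delta_pos": [0.006,0,0],"gripper": 222}
    - {"rot": [0,0,0],"delta_pos": [0.008,0,0],"gripper": 222}
    - {"rot": [0,0,0],"delta_pos": [0.008,0,0],"gripper": 222}
    - {"rot": [0,0,0],"delta_pos": [0.008,0,0],"gripper": 222}
    - {"rot": [0,0,0],"delta_pos": [0.008,0,0],"gripper": 222}

```text
t: 7.2
position: [455.8, -169.1, 71.2]
tcp_rot: [0.0, 0.723, 0.691, 0.0]
ft_force: [0.2, -0.7, 1.0]
width: 0.133
```

Emit:
drive_tool:
  motion:
    - {"rot": [0,0,0],"delta_pos": [0.008,0,0],"gripper": 222}
    - {"rot": [0,0,0],"delta_pos": [0.008,0,0],"gripper": 222}
    - {"rot": [0,0,0],"delta_pos": [0.008,0,0],"gripper": 222}
    - {"rot": [0,0,0],"delta_pos": [0.008,0,0],"gripper": 222}
    - {"rot": [0,0,0],"delta_pos": [0.006,0,0],"gripper": 222}

```text
t: 7.7
position: [457.4, -131.1, 71.1]
tcp_rot: [-0.0, 0.723, 0.691, -0.0]
ft_force: [-0.4, -0.9, 0.9]
width: 0.132
```

Emit:
drive_tool:
  motion:
    - {"rot": [0,0,0],"delta_pos": [0.006,0,0],"gripper": 222}
    - {"rot": [0,0,0],"delta_pos": [0.006,0,0],"gripper": 222}
    - {"rot": [0,0,0],"delta_pos": [0.006,0,0],"gripper": 222}
    - {"rot": [0,0,0],"delta_pos": [0.004,0,0],"gripper": 222}
    - {"rot": [0,0,0],"delta_pos": [0,0,0],"gripper": 222}

```text
t: 8.2
position: [458.4, -109.3, 71.0]
tcp_rot: [-0.0, 0.723, 0.691, 0.0]
ft_force: [0.3, -0.2, -0.8]
width: 0.13
```

```bash
cat > look.py <<'E'
import sys
from plant import telemetry, vision
from h import *
n=sys.argv[1]
o=telemetry.get_obs();S=vision.grab_frame('scene');T=vision.grab_frame('top');W=vision.grab_frame('wrist')
print(o['t'],o['position'],o['ft_force'],o['width'])
a=cv2.resize(S['color'][150:320,150:550],None,fx=2,fy=2,interpolation=3)
cv2.imwrite(f'pics/S{n}.png',a[:,:,::-1])
a=cv2.resize(T['color'][120:280,140:410],None,fx=2.9,fy=2.9,interpolation=3)
cv2.imwrite(f'pics/T{n}.png',a[:,:,::-1])
cv2.imwrite(f'pics/W{n}.png',W['color'][:,:,::-1])
E
python3 look.py 4
```

```text
8.2 [ 458.36532835 -109.277263     71.02991334] [ 0.32536029 -0.23810262 -0.75500098] 0.13007161749165574
```

View pics/S4.png

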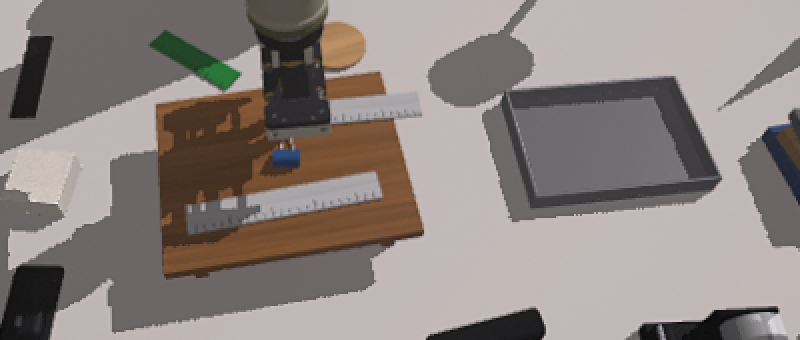

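View pics/W4.png

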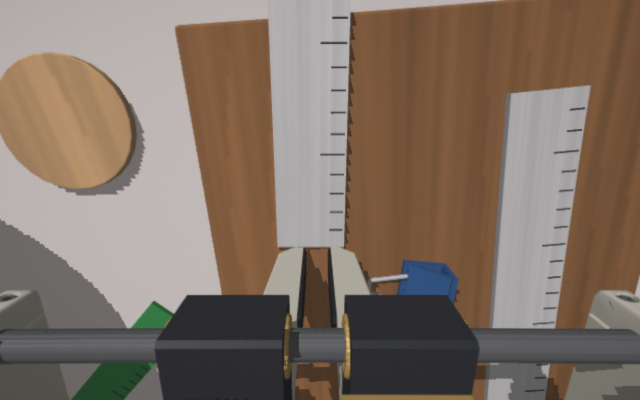

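View pics/T4.png

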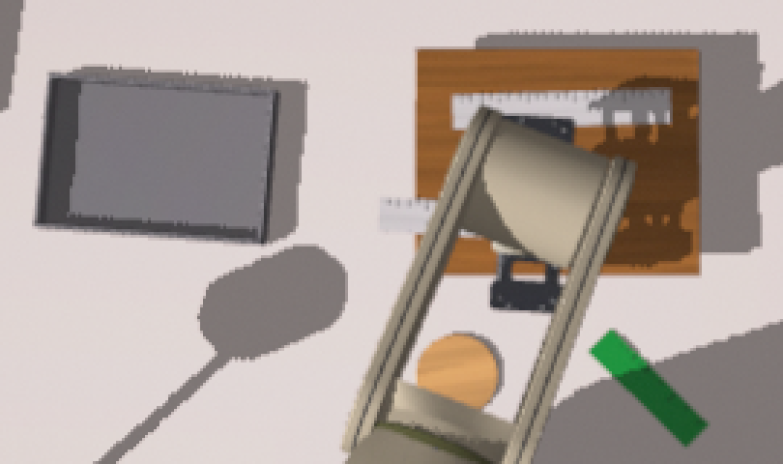

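Emit:
drive_tool:
  motion:
    - {"rot": [0,0,0],"delta_pos": [0.004,0,0],"gripper": 222}
    - {"rot": [0,0,0],"delta_pos": [0.005,0,0],"gripper": 222}
    - {"rot": [0,0,0],"delta_pos": [0.004,0,0],"gripper": 222}
    - {"rot": [0,0,0],"delta_pos": [0,0,0],"gripper": 222}

```text
t: 8.75
position: [459.0, -96.3, 71.1]
tcp_rot: [-0.0, 0.723, 0.691, 0.0]
ft_force: [0.6, -0.5, 0.2]
width: 0.127
```

Emit:
drive_tool:
  motion:
    - {"rot": [0,0,0],"delta_pos": [-0.004,0,0],"gripper": 222}
    - {"rot": [0,0,0],"delta_pos": [0,0,-0.02],"gripper": 222}
    - {"rot": [0,0,0],"delta_pos": [0,0,-0.04],"gripper": 222}
    - {"rot": [0,0,0],"delta_pos": [0,0,-0.04],"gripper": 150}
    - {"rot": [0,0,0],"delta_pos": [0.03,0,-0.01],"gripper": 100}

```text
t: 9.25
position: [462.7, -73.7, 186.5]
tcp_rot: [0.004, 0.724, 0.69, 0.002]
ft_force: [0.9, -0.3, 0.5]
width: 0.25
```

Emit:
drive_tool:
  motion:
    - {"rot": [0,0,0],"delta_pos": [0.03,0,0],"gripper": 60}
    - {"rot": [0,0,0],"delta_pos": [0.03,0,0],"gripper": 60}
    - {"rot": [0,0,0],"delta_pos": [0,0,0],"gripper": 60}

```text
t: 9.55
position: [463.0, -8.6, 181.4]
tcp_rot: [-0.0, 0.722, 0.692, 0.001]
ft_force: [0.2, 0.2, 0.2]
width: 0.511
```

```bash
python3 look.py 5
```

```text
9.55 [463.01353828  -8.61904405 181.39652425] [0.20621093 0.17900917 0.22245592] 0.5110319377210758
```

View pics/S5.png

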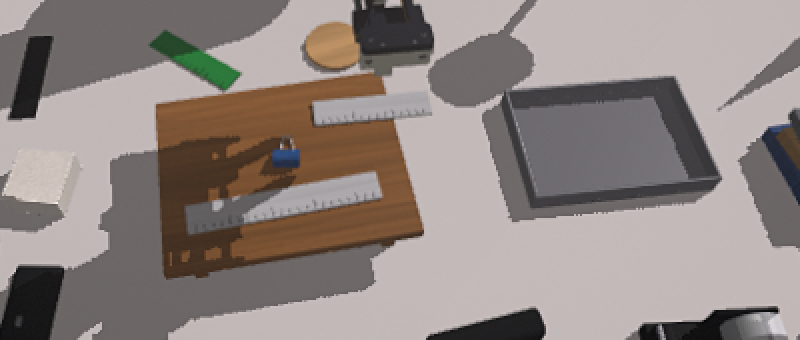

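View pics/W5.png

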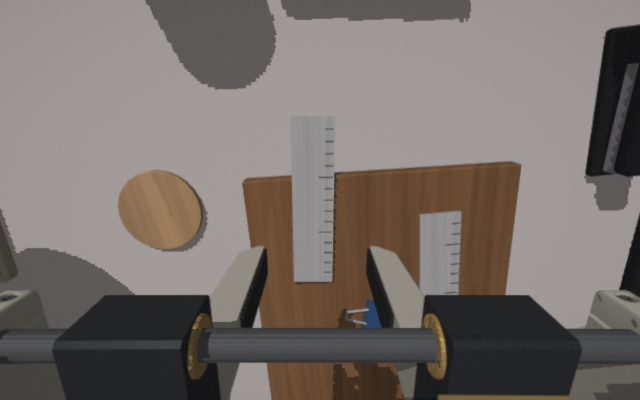

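Run:
```python
from plant import telemetry, vision
from h import *
o=telemetry.get_obs();W=vision.grab_frame('wrist');S=vision.grab_frame('scene');print(o['position'])
w=[(291,117),(334,116.5),(333.5,282),(293.5,282.5)]
s=np.array([(429,92),(431,114),(314,125),(312,102)])/2+[150,150]
print('W',atz(W,w,74,o).round(1).tolist());print('S',atz(S,s,74).round(1).tolist())
# order match: wrist TL = (-x,+y)?; scene far edge (92) = small x
for i in range(4):
    e1,d1=ray(W,w[i],o);e2,d2=ray(S,s[i]);print(tri([(e1,d1[0]),(e2,d2[0])]))
print('edge',atz(W,[(248,179),(290,177),(334,174),(517,164)],70,o).round(1).tolist())
print('tip',proj(W,o['position'],o))
```

```text
[462.85806671 -11.49797328 181.08193393]
W [[446.0, 63.1, 74.0], [480.4, 62.0, 74.0], [475.8, -88.1, 74.0], [438.2, -87.0, 74.0]]
S [[448.4, 66.1, 74.0], [482.8, 60.5, 74.0], [475.6, -88.9, 74.0], [439.8, -86.4, 74.0]]
(array([446.75241679,  64.72614451,  72.98820081]), [np.float64(1.8746735679098785), np.float64(1.8746735679099114)])
(array([480.5272526 ,  61.62944422,  70.41269261]), [np.float64(0.18666323837076698), np.float64(0.1866632383708083)])
(array([475.6101726 , -88.63278615,  73.60238576]), [np.float64(0.32832944069423503), np.float64(0.32832944069418635)])
(array([438.65193875, -86.73067499,  73.39292528]), [np.float64(0.689455586279343), np.float64(0.6894555862794869)])
edge [[405.3, 13.1, 70.0], [441.5, 13.3, 70.0], [479.3, 14.3, 70.0], [634.2, 16.0, 70.0]]
tip [[316.02969087 262.25892249]]
```

Emit:
drive_tool:
  motion:
    - {"rot": [0,0,0],"delta_pos": [0.028,-0.001,0],"gripper": 60}
    - {"rot": [0,0,0],"delta_pos": [0.027,-0.001,0],"gripper": 60}
    - {"rot": [0,0,0],"delta_pos": [0,0,0.045],"gripper": 60}
    - {"rot": [0,0,0],"delta_pos": [0,0,0.045],"gripper": 60}
    - {"rot": [0,0,0],"delta_pos": [0,0,0],"gripper": 60}

```text
t: 10.3
position: [458.2, 43.4, 85.0]
tcp_rot: [-0.004, 0.723, 0.691, -0.004]
ft_force: [-1.6, -0.5, -0.8]
width: 0.765
```

```bash
python3 look.py 6
```

```text
10.3 [458.24757633  43.40584256  84.97339629] [-1.63576741 -0.49652127 -0.78556439] 0.7648805668469254
```

View pics/W6.png

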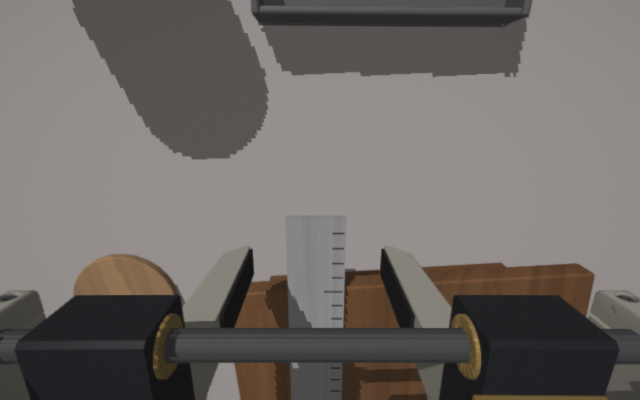

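View pics/S6.png

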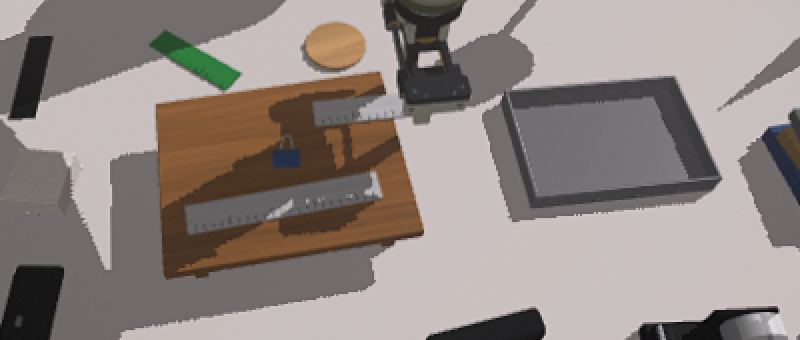

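Emit:
drive_tool:
  motion:
    - {"rot": [0,0,0],"delta_pos": [0,0,0.013],"gripper": 60}
    - {"rot": [0,0,0],"delta_pos": [0,0,0.013],"gripper": 60}
    - {"rot": [0,0,0],"delta_pos": [0,0,0],"gripper": 60}
    - {"rot": [0,0,0],"delta_pos": [0,0,0],"gripper": 60}

```text
t: 10.85
position: [463.0, 44.0, 64.9]
tcp_rot: [-0.0, 0.723, 0.691, -0.0]
ft_force: [0.2, -0.1, 1.4]
width: 0.764
```

Close gently, then firm up.

Emit:
drive_tool:
  motion:
    - {"rot": [0,0,0],"delta_pos": [0,0,0],"gripper": 130}
    - {"rot": [0,0,0],"delta_pos": [0,0,0],"gripper": 145}
    - {"rot": [0,0,0],"delta_pos": [0,0,0],"gripper": 180}
    - {"rot": [0,0,0],"delta_pos": [0,0,0],"gripper": 200}
    - {"rot": [0,0,0],"delta_pos": [0,0,0],"gripper": 255}
  force: 20

```text
t: 11.35
position: [463.4, 44.1, 65.2]
tcp_rot: [0.0, 0.723, 0.691, 0.0]
ft_force: [-0.1, 0.2, 0.5]
width: 0.385
```

Emit:
drive_tool:
  motion:
    - {"rot": [0,0,0],"delta_pos": [0,0,0],"gripper": 255}
    - {"rot": [0,0,0],"delta_pos": [0,0,0],"gripper": 255}
    - {"rot": [0,0,0],"delta_pos": [0,0,0],"gripper": 255}
    - {"rot": [0,0,0],"delta_pos": [0,0,0],"gripper": 255}
  force: 55

```text
t: 11.75
position: [463.4, 44.1, 65.2]
tcp_rot: [0.0, 0.723, 0.691, 0.0]
ft_force: [-0.7, 0.2, 1.5]
width: 0.368
```

```bash
python3 look.py 7
```

```text
11.75 [463.44709449  44.07196758  65.20147985] [-0.74686705  0.21711305  1.53299277] 0.3680964812300173
```

View pics/W7.png

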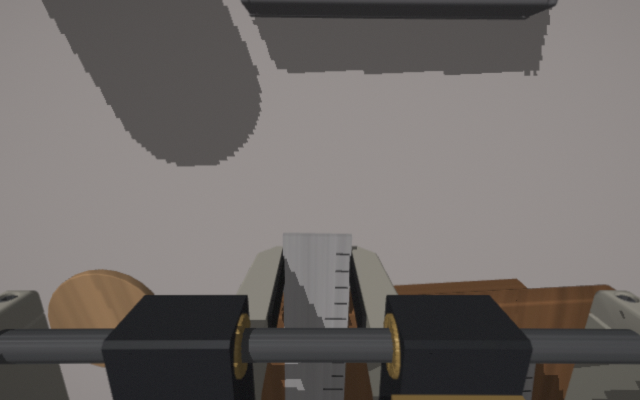

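Emit:
drive_tool:
  motion:
    - {"rot": [0,0,0],"delta_pos": [0,0,-0.004],"gripper": 255}
    - {"rot": [0,0,0],"delta_pos": [0,0,-0.008],"gripper": 255}
    - {"rot": [0,0,0],"delta_pos": [0,0,-0.012],"gripper": 255}
    - {"rot": [0,0,0],"delta_pos": [0,0,-0.015],"gripper": 255}
    - {"rot": [0,0,0],"delta_pos": [0,0,-0.02],"gripper": 255}

```text
t: 12.4
position: [463.0, 44.0, 125.1]
tcp_rot: [-0.0, 0.723, 0.691, -0.0]
ft_force: [0.7, -0.3, -1.3]
width: 0.376
```

Emit:
drive_tool:
  motion:
    - {"rot": [0,0,0],"delta_pos": [0,0,-0.02],"gripper": 255}
    - {"rot": [0,0,0],"delta_pos": [0,0,-0.015],"gripper": 255}
    - {"rot": [0,0,0],"delta_pos": [0,0,-0.008],"gripper": 255}
    - {"rot": [0,0,0],"delta_pos": [0,0,0],"gripper": 255}

```text
t: 12.8
position: [464.2, 44.0, 168.7]
tcp_rot: [0.001, 0.723, 0.691, 0.001]
ft_force: [-0.3, 0.5, 0.2]
width: 0.37
```

```bash
python3 look.py 8
```

```text
12.8 [464.23414032  44.01923941 168.68663308] [-0.28862266  0.51184203  0.18856666] 0.3700732831708409
```

View pics/S8.png

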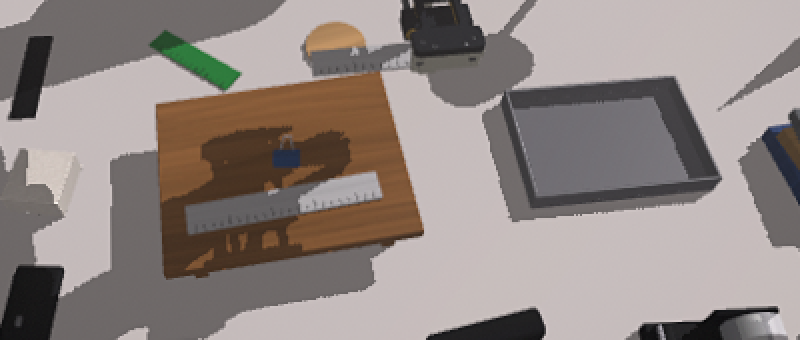

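View pics/W8.png

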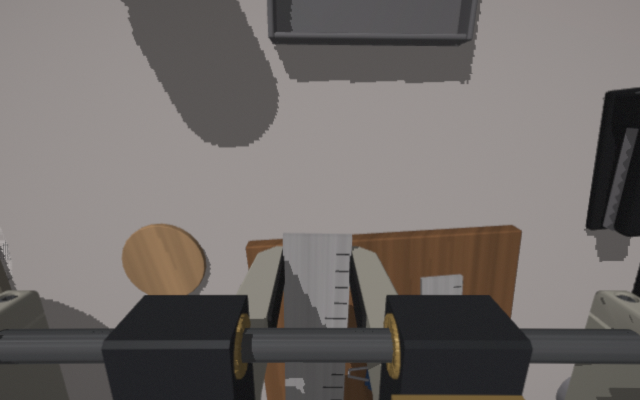

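Emit:
drive_tool:
  motion:
    - {"rot": [0,0,0],"delta_pos": [0.02,0.004,0],"gripper": 255}
    - {"rot": [0,0,0],"delta_pos": [0.031,0.005,0],"gripper": 255}
    - {"rot": [0,0,0],"delta_pos": [0.031,0.005,0],"gripper": 255}
    - {"rot": [0,0,0],"delta_pos": [0.031,0.005,0],"gripper": 255}
    - {"rot": [0,0,0],"delta_pos": [0.031,0.005,0],"gripper": 255}

```text
t: 13.45
position: [493.2, 187.9, 165.7]
tcp_rot: [-0.001, 0.723, 0.691, -0.001]
ft_force: [0.1, 0.6, -0.4]
width: 0.372
```

Emit:
drive_tool:
  motion:
    - {"rot": [0,0,0],"delta_pos": [0.031,0.005,0],"gripper": 255}
    - {"rot": [0,0,0],"delta_pos": [0.031,0.005,0],"gripper": 255}
    - {"rot": [0,0,0],"delta_pos": [0.031,0.005,0],"gripper": 255}
    - {"rot": [0,0,0],"delta_pos": [0.031,0.005,0],"gripper": 255}
    - {"rot": [0,0,0],"delta_pos": [0.025,0.003,0],"gripper": 255}

```text
t: 13.95
position: [522.9, 336.0, 165.3]
tcp_rot: [-0.0, 0.723, 0.691, -0.001]
ft_force: [-0.6, -0.0, -0.6]
width: 0.373
```

Emit:
drive_tool:
  motion:
    - {"rot": [0,0,0],"delta_pos": [0.017,0.001,0],"gripper": 255}
    - {"rot": [0,0,0],"delta_pos": [0,0,0.03],"gripper": 255}
    - {"rot": [0,0,0],"delta_pos": [0,0,0.03],"gripper": 255}
    - {"rot": [0,0,0],"delta_pos": [0,0,0.02],"gripper": 255}
    - {"rot": [0,0,0],"delta_pos": [0,0,0],"gripper": 255}

```text
t: 14.45
position: [521.7, 349.7, 81.4]
tcp_rot: [-0.001, 0.723, 0.691, -0.005]
ft_force: [-0.4, 0.0, -0.3]
width: 0.372
```

```bash
python3 look.py 9
```

```text
14.45 [521.7451749  349.71178671  81.36119556] [-0.36265838  0.00834214 -0.27769557] 0.37161274733046357
```

View pics/S9.png

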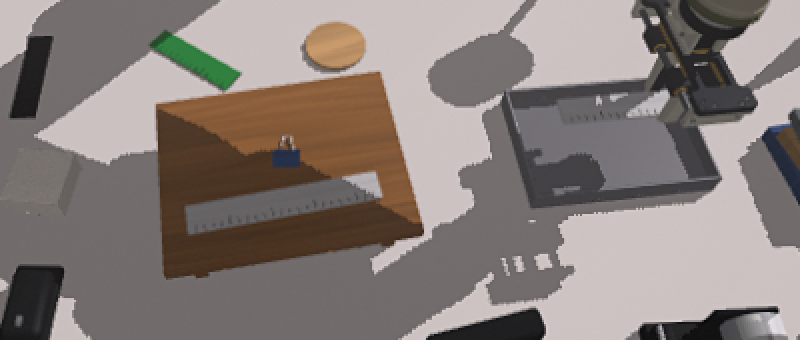

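View pics/W9.png

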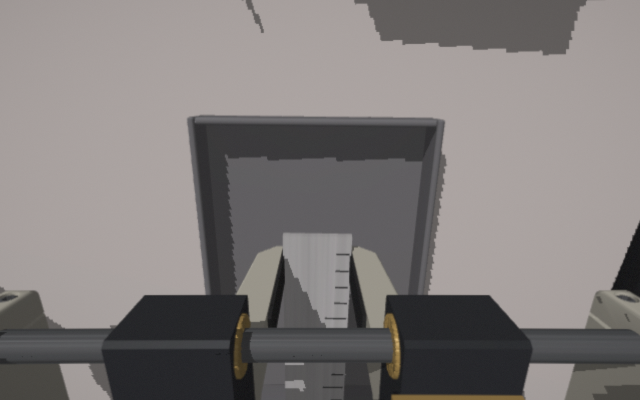

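View pics/T9.png

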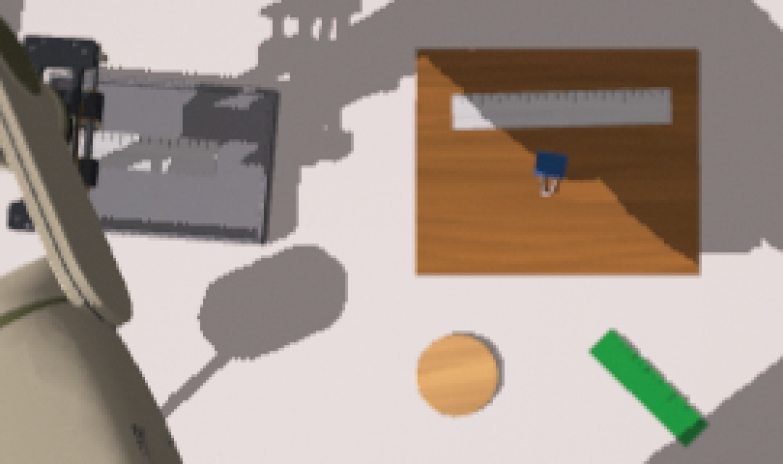

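Emit:
drive_tool:
  motion:
    - {"rot": [0,0,0],"delta_pos": [0,0,0.02],"gripper": 255}
    - {"rot": [0,0,0],"delta_pos": [0,0,0.02],"gripper": 255}
    - {"rot": [0,0,0],"delta_pos": [0,0,0.015],"gripper": 255}
    - {"rot": [0,0,0],"delta_pos": [0,0,0],"gripper": 255}
    - {"rot": [0,0,0],"delta_pos": [0,0,0],"gripper": 255}

```text
t: 15.1
position: [525.6, 351.7, 32.9]
tcp_rot: [0.0, 0.723, 0.691, 0.0]
ft_force: [0.3, -0.8, -0.2]
width: 0.373
```

```bash
python3 look.py 10
```

```text
15.1 [525.64406532 351.73642776  32.93730318] [ 0.29817296 -0.78573136 -0.15173106] 0.37278792758164836
```

View pics/S10.png

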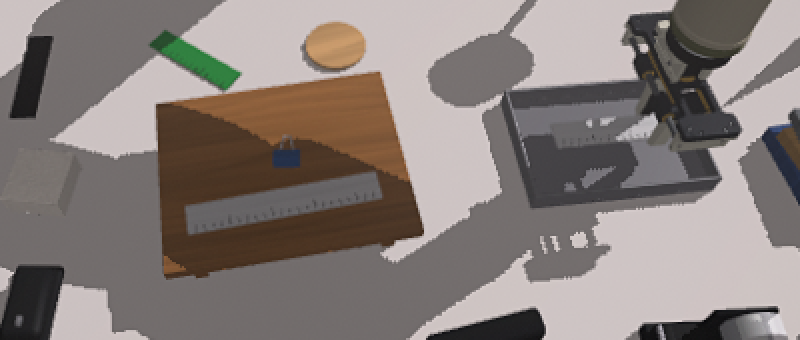

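Emit:
drive_tool:
  motion:
    - {"rot": [0,0,0],"delta_pos": [0,0,0.01],"gripper": 255}
    - {"rot": [0,0,0],"delta_pos": [0,0,0.008],"gripper": 255}
    - {"rot": [0,0,0],"delta_pos": [0,0,0.004],"gripper": 255}
    - {"rot": [0,0,0],"delta_pos": [0,0,0],"gripper": 255}
    - {"rot": [0,0,0],"delta_pos": [0,0,0],"gripper": 255}

```text
t: 15.75
position: [525.1, 351.5, 9.8]
tcp_rot: [-0.0, 0.723, 0.691, -0.0]
ft_force: [0.1, -0.4, -0.5]
width: 0.375
```

Emit:
drive_tool:
  motion:
    - {"rot": [0,0,0],"delta_pos": [0,0,0.002],"gripper": 255}
    - {"rot": [0,0,0],"delta_pos": [0,0,0],"gripper": 255}

```text
t: 15.95
position: [525.3, 351.6, 8.2]
tcp_rot: [0.0, 0.723, 0.691, 0.0]
ft_force: [-0.2, -0.0, -1.3]
width: 0.379
```

Emit:
drive_tool:
  motion:
    - {"rot": [0,0,0],"delta_pos": [0,0,0.001],"gripper": 255}
    - {"rot": [0,0,0],"delta_pos": [0,0,0],"gripper": 255}

```text
t: 16.15
position: [525.2, 351.6, 7.1]
tcp_rot: [0.0, 0.723, 0.691, -0.0]
ft_force: [-0.2, -0.5, -1.2]
width: 0.37
```

Emit:
drive_tool:
  motion:
    - {"rot": [0,0,0],"delta_pos": [0,0,0.001],"gripper": 255}
    - {"rot": [0,0,0],"delta_pos": [0,0,0],"gripper": 255}

```text
t: 16.35
position: [525.2, 351.5, 6.0]
tcp_rot: [-0.0, 0.723, 0.691, -0.0]
ft_force: [-0.2, -0.9, -0.8]
width: 0.375
```

Emit:
drive_tool:
  motion:
    - {"rot": [0,0,0],"delta_pos": [0,0,0],"gripper": 110}
    - {"rot": [0,0,0],"delta_pos": [0,0,0],"gripper": 90}
    - {"rot": [0,0,0],"delta_pos": [0,0,0],"gripper": 80}
    - {"rot": [0,0,0],"delta_pos": [0,0,0],"gripper": 80}
    - {"rot": [0,0,0],"delta_pos": [0,0,0],"gripper": 80}
  force: 10

```text
t: 16.85
position: [525.3, 351.6, 6.2]
tcp_rot: [0.0, 0.723, 0.691, 0.0]
ft_force: [-0.6, -0.2, -0.4]
width: 0.683
```

```bash
python3 look.py 11
```

```text
16.85 [525.28977016 351.58423495   6.18843137] [-0.64547485 -0.24179835 -0.38244936] 0.6829527097002956
```

View pics/W11.png

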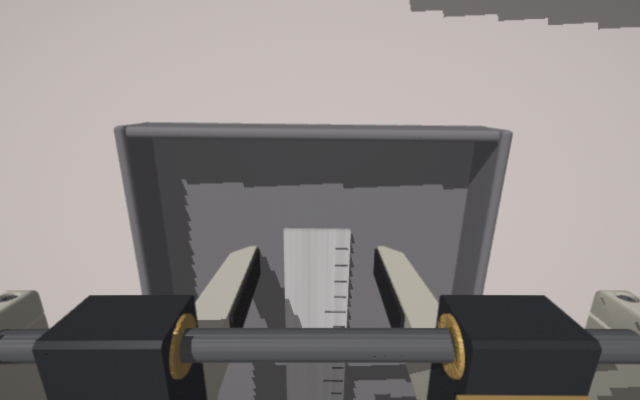

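Released: the ruler end at px (285-350, 230) lies clear between the fingers at (258) and (377). I'll retreat upward.

Emit:
drive_tool:
  motion:
    - {"rot": [0,0,0],"delta_pos": [0,0,-0.015],"gripper": 80}
    - {"rot": [0,0,0],"delta_pos": [0,0,-0.03],"gripper": 80}
    - {"rot": [0,0,0],"delta_pos": [0,0,-0.045],"gripper": 80}
    - {"rot": [0,0,0],"delta_pos": [0,0,-0.045],"gripper": 80}
    - {"rot": [0,0,0],"delta_pos": [0,0,-0.045],"gripper": 80}

```text
t: 17.5
position: [525.1, 351.5, 189.3]
tcp_rot: [0.0, 0.723, 0.691, 0.0]
ft_force: [0.3, 1.0, -0.3]
width: 0.686
```

Emit:
drive_tool:
  motion:
    - {"rot": [0,0,0],"delta_pos": [-0.04,-0.02,0],"gripper": 80}
    - {"rot": [0,0,0],"delta_pos": [-0.04,-0.02,0],"gripper": 80}
    - {"rot": [0,0,0],"delta_pos": [-0.04,-0.02,0],"gripper": 80}
    - {"rot": [0,0,0],"delta_pos": [-0.04,-0.02,0],"gripper": 80}
    - {"rot": [0,0,0],"delta_pos": [0,0,0],"gripper": 80}

```text
t: 18.0
position: [435.5, 191.9, 186.3]
tcp_rot: [0.0, 0.724, 0.69, -0.001]
ft_force: [0.6, 1.2, -0.8]
width: 0.688
```

```bash
python3 look.py 12
python3 - <<'E'
from plant import vision
from h import *
S=vision.grab_frame('scene')
for t,z in (("short_ruler_center",9),("long_ruler_center",74)):
    for d in vision.masks_of(S,t):
        c=max(cv2.findContours(d['mask'].astype(np.uint8),0,2)[0],key=cv2.contourArea).reshape(-1,2)
        r=cv2.minAreaRect(atz(S,c,z)[:,:2].astype(np.float32)); print(t,round(d['p'],2),np.round(r[0]),np.round(r[1]),round(r[2],1))
E
```

```text
18.0 [435.52108556 191.87370982 186.31794188] [ 0.64329905  1.20016088 -0.80081464] 0.6882892183761073
short_ruler_center 0.89 [522. 297.] [147.  42.] 88.3
short_ruler_center 0.56 [ 288. -243.] [149.  40.] 46.2
```

View pics/S12.png

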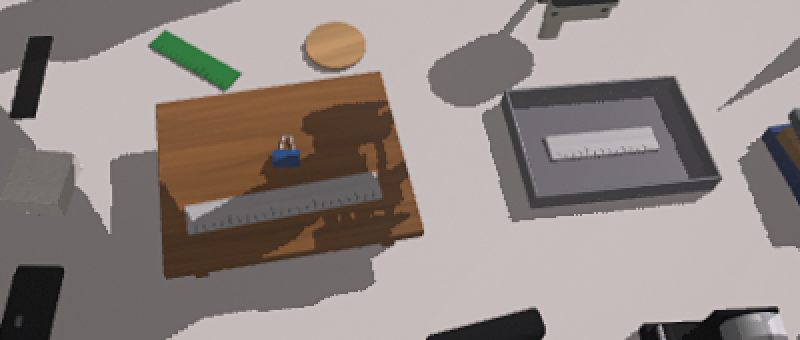

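View pics/W12.png

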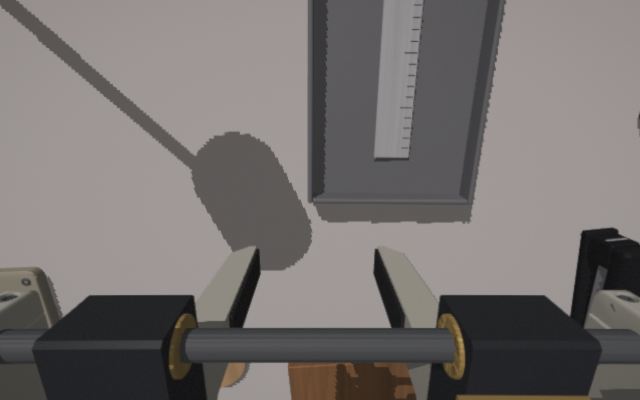

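The scene view shows the ruler flat in the middle of the tray at crop px (602,143). The long ruler is still at (283,203) and the arm is clear. Handing in.

```bash
python3 -c "
from plant import job_done
print(job_done())"
```

```text
the job is handed in; nothing more can be done
None
```

The short ruler is lying flat inside the tray, released, and the job is handed in at about 18 s of robot time.

I pushed it from its rear end about 145 mm along the riser until about 49 mm stuck out over the edge nearest the tray. I gripped it by the sides of that end, lifted it level, lowered it into the tray and let go with the fingertips about 1 mm above the tray floor. It dropped the last few millimetres.

**Last checks:**
- **Ruler in tray:** the scene camera put the ruler at about (522, 297) mm, near the tray centre I had measured at about (524, 295). Its outline measured 147 x 42 mm against the true 150 x 36 mm, so it lies flat.
- **Other things:** the long ruler and the clip look unmoved by eye. The network did not report the long ruler in the last picture, so I have no measured position for it.
- **Forces:** the readings after each move stayed below about 3 N.

**Disagreement:** early height measurements were off, about 81 mm from the scene and top cameras and about 88 mm from two wrist views, against an expected 72–74 mm. I relied on touching the riser, which gave a top at about 70 mm. A later two-view check before the grasp gave mostly 73–74 mm, with one corner at 70 mm.

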